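Hold an illuminator lamp module seated in the spring check collar

ROBOT

A 7-joint arm with a two-finger parallel gripper is mounted at the origin on the work surface. World frame = base frame: x ahead of the robot, y to its left, z up, the work surface at z = 0. Lengths are in mm, angles in rad, forces in N, time in s.
With the tool pointing down it reaches from about 400 to 850 mm from the base axis. Payload 6.9 kg.
Tool frame: the origin (TCP) lies on the centre line of the jaws, within the pads' length; the fingertips stand 11 mm ahead of it and the grasp point (between the pads) lies 8 mm behind it (tips_ahead is the z of the fingertips in the tool frame, in mm); z points along the fingers, y is the direction in which the jaws open and shut (so a half turn about z gives the same grasp; the last joint's range is limited). The gripper opens to 85 mm and grips with 20 to 120 N. Pads are 22 mm wide; open, the fingers measure 114 mm over their backs; the gripper's body (76 mm by 85 mm) begins 54 mm behind the grasp point. The pads swing forward as they close: fully open they stand 13 mm farther back than shut.
Start: joints at [-1.004, 0.507, -0.238, 1.5, 0.126, 1.149, -0.155], TCP at [278.491, 559.513, 242.275] pointing down, gripper open.
Joint ranges: [-3.08, 3.08], [-0.24, 2.05], [-1.43, 1.35], [0, 2.5], [-1.52, 4.66], [0.17, 1.96], [-2.89, 2.89]. Speed limits (rad/s): [2.39, 2.39, 3.14, 3.14, 3.14, 3.14, 3.14].

INTERFACE

Orientations are given as a rotation vector (axis times angle).
In Python, from workcell import * gives the robot as it stands.
- The arm moves only by the tool carry_out, never from a script. Its argument "steps" is a list of rows, each a list of 7 numbers: the shift along the tool's x, y, z in m, then the turn, a rotation vector about the tool's x, y, z in rad, then the gripper's target within -1 to 1 (fully open at 1, half-way at 0, shut at -1). In form: [[dx, dy, dz, ax, ay, az, hand], ...]. A call has exactly 10 rows; each row is the pose to reach, as a shift and turn from the pose commanded when the call began, along the tool's axes at that moment; what a row does not reach only later rows make up. A row lasts 1/12 s, in which the tool goes at most 41.7 mm and 7.16 degrees, less where a joint would pass 70% of its speed; a pose out of reach is approached as far as the arm can. A call with a gripper value outside its range is refused whole. The fingers move at their own pace and stop on an object; "newtons" is the grip in N (left out, the last holds). Time passes only in rows, so rows that repeat a pose let the fingers close, or fill a call up. It gives the time, the measured TCP pose, the force and the opening at its end, in the units of the state.
- get_obs(): the state, without advancing time (a new reading comes with each control period).
- read_camera(name): name is "scene" or "top" or "wrist"; returns the picture (384x512x3 uint8, red, green, blue); there is no depth.
- get_calibration(name): a dict with "camera_matrix" (3x3 intrinsics, pixels), "rvec" (rotation vector, rad) and "tvec" (3), from world to camera coordinates, as OpenCV has them; the wrist camera has in their place "hand_eye" (4x4, takes a point from camera to tool coordinates, whose origin is the TCP and whose axes are the flange's). Camera axes: x right, y down, z forward; pixel columns grow to the right and rows downward; lengths in mm; the calibration is good to about 2 mm. A picture is of the moment at which its call begins: read the wrist's pose just before it. get_calibration takes no time and is no camera call.
- close_job(): hands the job in, once; it reports no verdict.
Trained networks look in the newest picture that a camera, given by its name, has taken for a name from the list of things; names that differ only in an ending like _2 or _b are one class to them, and where a whole thing is asked for, a point or a joint stands for the part that bears it (a point fixed in the world has none). Each returns a list of dicts, best first, with "p" (0 to 1); they miss things now and then, are a little off and sometimes report something else, mostly with a low value. They report only what shows in the picture. A call takes as long as a camera call. They do not tell look-alikes from the thing itself.
- look_for(camera, query): "extent" ([left, top, right, bottom] in pixels, round what is visible of it).
The state is a dict: "t": time; "joint_pos": joint angles; "qvel": joint speeds; "joint_efforts": joint torques, N m; "eef_pos": TCP position; "eef_rot": TCP orientation; "wrist_force": force on the tool from outside, world axes, zero at the start; "ft_torque": the same for the moment, N m; "opening": finger opening in mm.
Only numpy, scipy, OpenCV 4.12 (cv2) and the standard library are available. Lean on these libraries where they do the work, as an engineer would, in place of code of your own. Each camera call takes 0.05 s, during which the arm holds its last target.

TASK

Check the spare microscope lamp: take the lamp module with the blue finger grip out of the white rack and set its barrel into the aluminium check collar, the two lugs going down through the two slots. Push it all the way down against the spring first, then, keeping it down, twist it a quarter turn clockwise (seen from above) as far as the stop. Nothing latches it, so finish while still gripping the module, holding it fully down and fully twisted; leave the orange module in its well and the other things on the bench where they are.

Things in the scene. Friction and masses are not known exactly. Their poses are not given: they have to be found in the camera images.
- lamp_blue: Lamp module with a BLUE grip, 220 g, 76 mm tall, upright. Origin: centre of its underside, z up. Steel barrel d 30 mm, z 0-26; two lugs along own +x and -x, out to 22 mm from the axis, 7 mm wide, z 1-7; disc d 54 mm, z 26-34, red marks over the lugs; grip block z 34-76, 46 mm along x (over the lugs), 22 mm along y: pinch it across y. A half turn gives the same shape.
- lamp_blue_grip (a point): Middle of the blue grip block, on the module's axis, 55 mm above its underside (21 mm above the disc, 21 mm below the top); axes as the module's.
- lamp_orange: Second lamp module, same shape and size but with an ORANGE grip; it stays in its well.
- rack: White fixed rack block, 110 mm (x) by 230 mm (y) by 32 mm tall. Origin: centre of the underside. Two round wells d 50 mm, 29 mm deep, 58 mm either side of the centre along its own y. A module stands in each, disc on the top face, and lifts straight out; which is in which well varies.
- collar: Check collar, fixed: aluminium block 64 by 64 mm, top at z 37 mm, on a dark foot 110 by 110 by 8 mm. Origin: centre of the underside, z up. Top plate z 32-37 mm with an octagonal bore 34 mm across and two slots 12 mm wide along own +x and -x, out to 25 mm from the axis. Red marks at the slot ends; green marks at +y and -y, where the lugs end up. Below it the lugs can turn, on a brass rotor.
- collar_mouth (a point): Centre of the collar's bore at its top face, 37 mm above the bench; axes as the collar's.
- plunger (a joint): How far the sprung brass rotor is pushed down, m: 0 at rest, 0.010 at the bottom stop; 5.6 N at first, 12.6 N at the bottom. Its floor, where the barrel's underside comes to stand, is 27 mm above the bench at rest, 17 mm at the bottom. The module can be twisted once pushed over 2 mm. If let go after the twist, it rises until the lugs meet the top plate and tends to turn back.
- rotor (a joint): Turn of the brass rotor, rad: 0 at rest, growing clockwise from above, stop at 1.5. Posts 5 mm high either side of each lug form 12 mm wide grooves, in line with the slots at rest, so the module has about 0.12 rad of play each way: twisted 1.6 rad from the slots it is at the stop. The return spring takes 0.03 N m at first, 0.18 N m at the stop.
- positioner: Bystander: black probe positioner, 50 by 45 mm steel foot, 66 mm tall, with a steel side knob. Origin: centre of the underside.
- vial: Bystander: small amber jar with white cap, 32 mm in diameter, 50 mm tall. Origin: centre of the underside.
- wafer_case: Bystander: flat clear plastic wafer case, 85 by 85 by 18 mm. Origin: centre of the underside.
Not all that is in view belongs to the job. What is shaped like the lamp_blue but purple is not meant. Leave any brown look-alike of the collar alone.

How it is judged:
By the outcome, as a careful person would: the job done as asked, in the order asked, and still so for the second after the job is handed in, while the arm keeps its last pose, push and grip.
It also fails if it takes over 53 s, if anything falls off the work surface, if the arm or the gripper's body presses on something with over 40 N, if the wrist force passes 120 N, or if a joint passes its speed limit or range.

## Working session

There is one attempt and no reset: what is moved stays moved. The work goes in short steps, Python scripts to look and compute and a tool call to move; the robot and the scene stay as the last step left them, time stands still between calls to the robot, and variables do not carry over. Pictures are saved under pics/ and viewed, and the job is handed in when it is done.

Besides the shell and the picture viewer there is one more tool, called after ">>>" as name([rows], argument=value, ...), one row to a line, values as JSON. carry_out: Moves the arm, as the interface text tells. Its arguments: {"type":"object","properties":{"steps":{"type":"array","items":{"type":"array","items":{"type":"number"}}},"newtons":{"type":"number"}},"required":["steps"]}

```bash
mkdir -p pics; ls
python3 - <<'E'
from workcell import *
import cv2
o=get_obs(); print(o)
for n in ("scene","top","wrist"):
    im=read_camera(n); cv2.imwrite(f"pics/a_{n}.png",cv2.cvtColor(im,cv2.COLOR_RGB2BGR))
    print(n,get_calibration(n))
    for q in ("lamp_blue","collar","rack"):
        print(n,q,[(d['extent'],round(d['p'],2)) for d in look_for(n,q)])
E
```

```text
pics
{'t': 0.0, 'joint_pos': array([-1.00348751,  0.50835947, -0.23752029,  1.50116971,  0.12570957,
        1.14888523, -0.15479091]), 'qvel': array([ 6.69420958e-04,  8.04478967e-04,  1.26909134e-03,  3.23546157e-05,
        1.14466574e-03, -1.52651064e-03,  4.40620581e-04]), 'joint_efforts': array([ 4.63363231e-04, -6.20588708e+01, -2.18647309e+00, -2.49659783e+01,
        1.27285425e-02,  1.18018567e-02,  3.95150408e-06]), 'eef_pos': array([278.33301076, 559.04836049, 241.40334058]), 'eef_rot': array([-7.18845454e-01, -3.05785761e+00,  2.81433817e-03]), 'wrist_force': array([ 0.33716839,  0.43984076, -0.33511896]), 'ft_torque': array([ 0.01811244,  0.02923335, -0.00016453]), 'opening': 85.27662933925096}
scene {'camera_matrix': array([[405.11439811,   0.        , 253.81560733],
       [  0.        , 405.11439811, 192.5215491 ],
       [  0.        ,   0.        ,   1.        ]]), 'rvec': array([ 2.48174242,  0.79710336, -0.21140218]), 'tvec': array([-477.91787691, -267.540045  , 1266.50748339])}
scene lamp_blue [([276.1, 99.6, 292.3, 122.3], 0.91), ([332.0, 107.4, 348.2, 132.9], 
[... 883 characters left out ...]
op rack [([144.3, 203.9, 225.7, 260.1], 0.76), ([309.7, 190.0, 350.0, 226.4], 0.61)]
wrist {'camera_matrix': array([[334.46606712,   0.        , 259.60846148],
       [  0.        , 334.46606712, 187.55092541],
       [  0.        ,   0.        ,   1.        ]]), 'hand_eye': array([[-2.00098761e-04, -9.66558895e-01, -2.56444659e-01,
         6.44280322e+01],
       [ 9.99999567e-01,  3.95655138e-05, -9.29405486e-04,
        -2.75349715e-01],
       [ 9.08471504e-04, -2.56444734e-01,  9.66558468e-01,
        -1.31513788e+02],
       [ 0.00000000e+00,  0.00000000e+00,  0.00000000e+00,
         1.00000000e+00]])}
wrist lamp_blue []
wrist collar []
wrist rack [([37.3, 365.4, 79.9, 382.2], 0.83)]
```

View pics/a_scene.png

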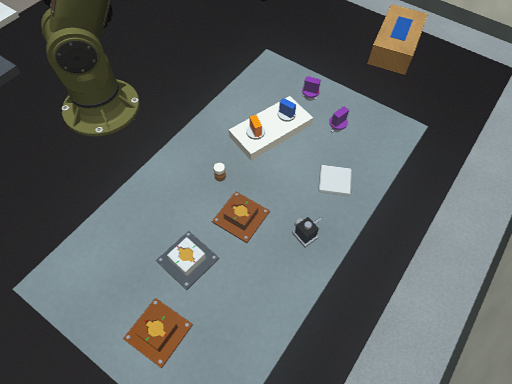

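View pics/a_top.png

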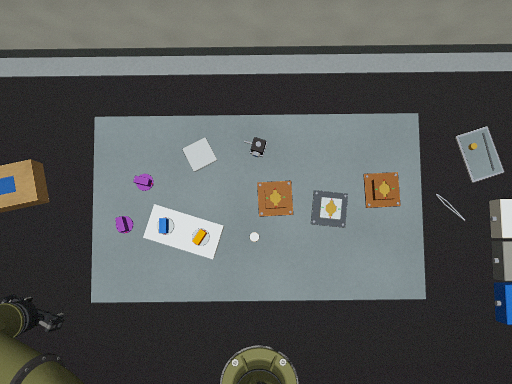

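Run:
```python
import cv2
t=cv2.imread("pics/a_top.png")
cv2.imwrite("pics/a_top_c.png",cv2.resize(t[150:290,90:240],None,fx=4,fy=4,interpolation=2))
cv2.imwrite("pics/a_top_d.png",cv2.resize(t[150:250,240:420],None,fx=4,fy=4,interpolation=2))
t=cv2.imread("pics/a_scene.png")
cv2.imwrite("pics/a_scene_c.png",cv2.resize(t[60:180,215:375],None,fx=4,fy=4,interpolation=2))
```

```text
(no output)
```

View pics/a_top_c.png

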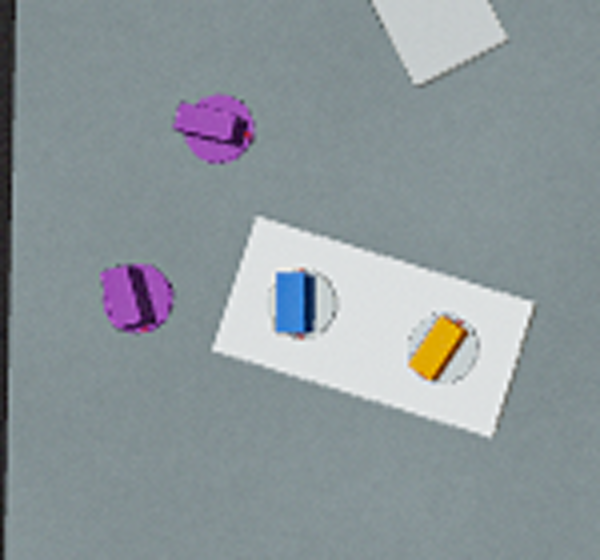

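View pics/a_top_d.png

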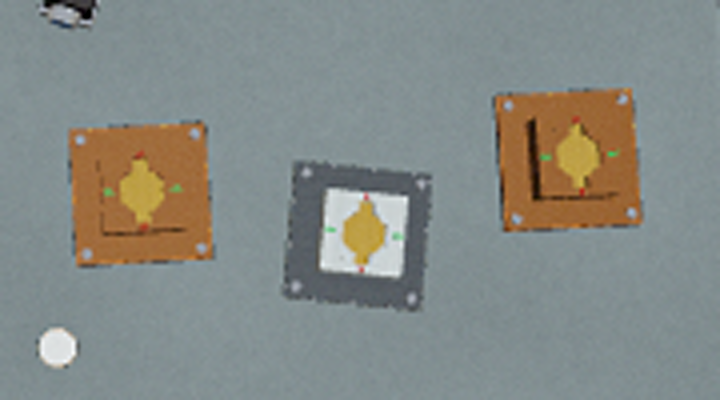

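View pics/a_scene_c.png

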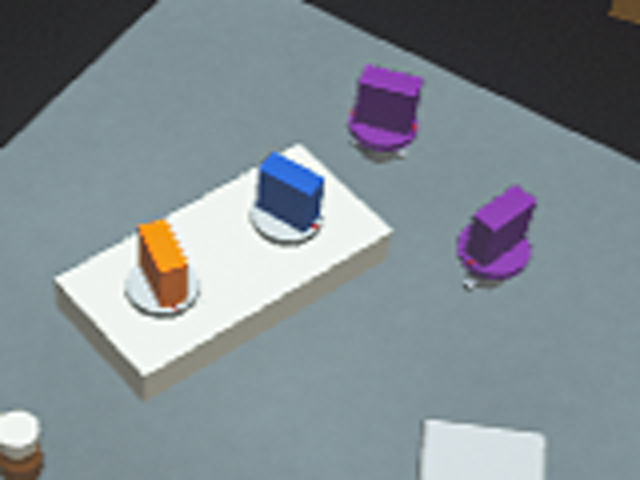

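```bash
cat > h.py <<'E'
from workcell import *
import numpy as np, cv2
from scipy.spatial.transform import Rotation as R
def cam(n,o=None):
    c=get_calibration(n); K=c["camera_matrix"]
    if n!="wrist":
        Rm=cv2.Rodrigues(c["rvec"])[0]; return K,Rm,np.array(c["tvec"]).ravel()
    T=np.eye(4); T[:3,:3]=R.from_rotvec(o["eef_rot"]).as_matrix(); T[:3,3]=o["eef_pos"]
    W=np.linalg.inv(T@c["hand_eye"]); return K,W[:3,:3],W[:3,3]
def unproj(C,uv,z):
    K,Rm,t=C; d=Rm.T@np.linalg.inv(K)@np.array([uv[0],uv[1],1.]); c=-Rm.T@t
    return c+d*(z-c[2])/d[2]
def proj(C,P):
    K,Rm,t=C; p=K@(Rm@np.asarray(P,float)+t); return p[:2]/p[2]
def save(im,n,box=None,f=1):
    im=cv2.cvtColor(im,cv2.COLOR_RGB2BGR)
    if box: im=im[box[1]:box[3],box[0]:box[2]]
    cv2.imwrite("pics/"+n,cv2.resize(im,None,fx=f,fy=f,interpolation=cv2.INTER_CUBIC))
def totool(o,target,yaw):
    """shift in tool axes (m) and turn (rad about tool z) to get TCP to target, tool x at world yaw"""
    Rt=R.from_rotvec(o["eef_rot"]).as_matrix()
    d=Rt.T@(np.asarray(target,float)-o["eef_pos"])/1000
    G=np.array([[np.cos(yaw),np.sin(yaw),0],[np.sin(yaw),-np.cos(yaw),0],[0,0,-1]])
    return d,R.from_matrix(Rt.T@G).as_rotvec()
E
python3 - <<'E'
from h import *
C=cam("top")
f=lambda u,v,s=(90,150):(u/4+s[0]-.4,v/4+s[1]-.4)
print("blue disc",unproj(C,f(303,304),40)); 
a,b=unproj(C,f(303,269),40),unproj(C,f(301,338),40);print("red",a,b,np.arctan2(*(a-b)[1::-1]))
g=[f(277,273),f(303,271),f(304,333),f(277,333)];G=[unproj(C,p,82) for p in g];print("grip top",np.mean(G,0),G[1]-G[2],G[0]-G[3])
s=(240,150)
print("collar", [unproj(C,f(u,v,s),37).round(1) for u,v in ((366,197),(361,269),(329,229),(398,236))])
print("orange",unproj(C,f(444,348),40),"vial",unproj(C,f(58,348,s),50))
o=get_obs();print(R.from_rotvec(o["eef_rot"]).as_matrix().round(3))
E
```

```text
blue disc [496.47458195 288.74525054  40.        ]
red [523.81680341 288.89275269  40.        ] [470.01578764 290.16214519  40.        ] -0.0235898339560476
grip top [496.48249861 289.7576116   82.        ] [46.93546462  1.00998314  0.        ] [45.41097805  0.29933428  0.        ]
collar [array([ 574.5, -231.2,   37. ]), array([ 517.9, -225.9,   37. ]), array([ 549.6, -201.6,   37. ]), array([ 543.5, -255.5,   37. ])]
orange [460.95268183 178.67148277  40.        ] vial [458.98335604  11.8697546   50.        ]
[[-0.895  0.446  0.   ]
 [ 0.446  0.895 -0.   ]
 [-0.    -0.    -1.   ]]
```

Run:
```python
from h import *
o=get_obs();print(totool(o,[496,289,200],np.pi))
```

```text
(array([-0.31522343, -0.14523874,  0.04231327]), array([-3.45541950e-05,  3.12868190e-05, -4.61826131e-01]))
```

>>> carry_out([
  [-0.035, -0.016, 0.004, 0, 0, -0.05, 1],
  [-0.07, -0.032, 0.008, 0, 0, -0.1, 1],
  [-0.105, -0.048, 0.013, 0, 0, -0.15, 1],
  [-0.14, -0.065, 0.018, 0, 0, -0.2, 1],
  [-0.175, -0.08, 0.023, 0, 0, -0.25, 1],
  [-0.21, -0.097, 0.028, 0, 0, -0.31, 1],
  [-0.245, -0.113, 0.033, 0, 0, -0.36, 1],
  [-0.28, -0.13, 0.038, 0, 0, -0.41, 1],
  [-0.315, -0.145, 0.042, 0, 0, -0.462, 1],
  [-0.315, -0.145, 0.042, 0, 0, -0.462, 1],
], newtons=60)

```text
t: 1.43
eef_pos: [501.7, 280.1, 199.1]
eef_rot: [0.014, 3.14, -0.009]
wrist_force: [1.1, -1.0, -0.3]
opening: 85.4
```

Run:
```python
from h import *
o=get_obs();print(o["t"],o["eef_pos"],o["eef_rot"],o["joint_pos"].round(2))
im=read_camera("wrist");save(im,"b_wrist.png",None,1.5)
np.save("b_o.npy",np.r_[o["eef_pos"],o["eef_rot"]])
print(look_for("wrist","lamp_blue"))
C=cam("wrist",o)
# blue mask
hsv=cv2.cvtColor(im,cv2.COLOR_RGB2HSV)
m=cv2.inRange(hsv,(98,120,40),(120,255,255))
cs,_=cv2.findContours(m,cv2.RETR_EXTERNAL,2);c=max(cs,key=cv2.contourArea);print(cv2.contourArea(c),cv2.minAreaRect(c))
for P in ([496,289,40],[496,289,82],[523,289,40],[469,289,40]):print(proj(C,P))
```

```text
1.4333 [501.71865462 280.0983548  199.07946089] [ 0.01366512  3.13974942 -0.00900294] [-0.35  0.47 -0.31  1.7   0.17  1.    0.84]
[{'extent': [238.4, 139.8, 296.4, 208.9], 'p': 0.61}, {'extent': [308.1, 275.3, 372.8, 343.4], 'p': 0.59}]
1610.0 ((271.5, 177.0), (62.0, 27.0), 90.0)
[271.31522533 167.355886  ]
[272.86992518 178.34626052]
[271.31163203 196.63344592]
[271.31899192 136.66636331]
```

View pics/b_wrist.png

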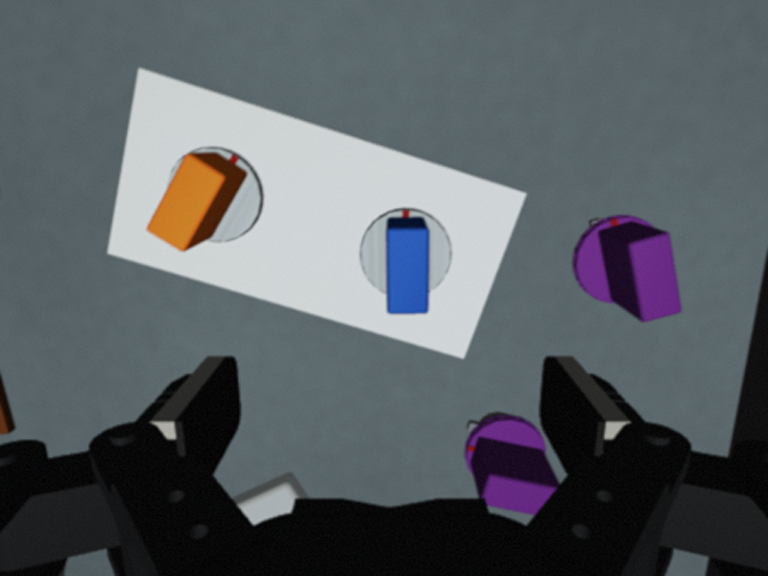

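Run:
```python
from h import *
read_camera("wrist")
o=get_obs();print(o["t"],o["eef_pos"],o["eef_rot"],abs(o["qvel"]).max())
im=read_camera("wrist");save(im,"c_wrist.png",(220,120,320,230),5)
C=cam("wrist",o)
hsv=cv2.cvtColor(im,cv2.COLOR_RGB2HSV)
m=cv2.inRange(hsv,(98,120,110),(120,255,255))
cs,_=cv2.findContours(m,cv2.RETR_EXTERNAL,2);c=max(cs,key=cv2.contourArea);r=cv2.minAreaRect(c);print(cv2.contourArea(c),r)
print(unproj(C,r[0],82)); B=[unproj(C,p,82) for p in cv2.boxPoints(r)];print(np.round(B,1))
```

```text
1.5833 [496.05043901 289.13412853 200.26485833] [-2.62978770e-03 -3.14125322e+00 -7.14644583e-04] 0.03916520422498722
1432.0 ((258.5, 187.49998474121094), (26.999996185302734, 54.99999237060547), 0.0)
[497.55053922 287.728115    82.        ]
[[520.  277.   82. ]
 [476.  277.6  82. ]
 [476.1 298.   82. ]
 [520.  298.3  82. ]]
```

View pics/c_wrist.png

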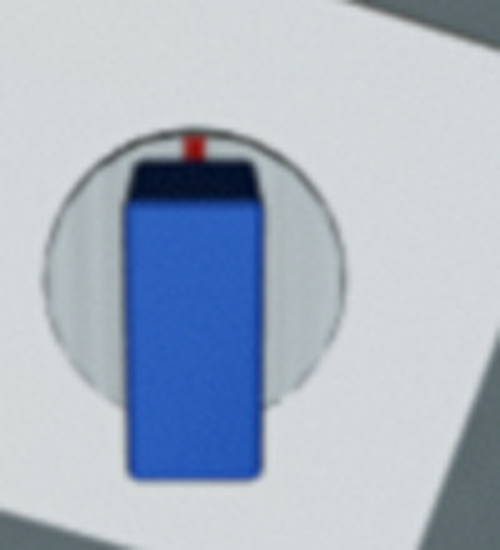

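>>> carry_out([
  [-0.001, -0.001, 0.02, 0, 0, 0, 1],
  [-0.001, -0.001, 0.045, 0, 0, 0, 1],
  [-0.001, -0.001, 0.07, 0, 0, 0, 1],
  [-0.001, -0.001, 0.095, 0, 0, 0, 1],
  [-0.001, -0.001, 0.115, 0, 0, 0, 1],
  [-0.001, -0.001, 0.13, 0, 0, 0, 1],
  [-0.001, -0.001, 0.14, 0, 0, 0, 1],
  [-0.001, -0.001, 0.144, 0, 0, 0, 1],
  [-0.001, -0.001, 0.144, 0, 0, 0, 1],
  [-0.001, -0.001, 0.144, 0, 0, 0, 1],
])

```text
t: 2.47
eef_pos: [496.9, 289.2, 57.0]
eef_rot: [-0.002, 3.141, 0.001]
wrist_force: [0.0, 0.2, 0.1]
opening: 84.9
```

Run:
```python
from h import *
o=get_obs();print(o["t"],o["eef_pos"],o["eef_rot"],o["wrist_force"])
im=read_camera("wrist");save(im,"d_wrist.png",None,1.5)
```

```text
2.4667 [496.89737148 289.2376534   56.96926202] [-1.78856408e-03  3.14088657e+00  1.02211725e-03] [0.01826572 0.16808358 0.13884818]
```

View pics/d_wrist.png

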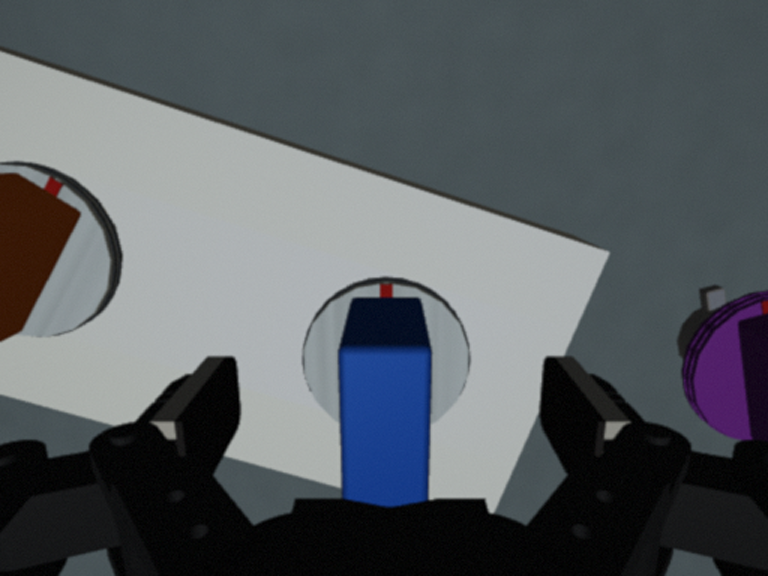

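>>> carry_out([
  [0, -0.001, 0, 0, 0, 0, -1],
  [0, -0.001, 0, 0, 0, 0, -1],
  [0, -0.001, 0, 0, 0, 0, -1],
  [0, -0.001, 0, 0, 0, 0, -1],
  [0, -0.001, 0, 0, 0, 0, -1],
  [0, -0.001, 0, 0, 0, 0, -1],
  [0, -0.001, 0, 0, 0, 0, -1],
  [0, -0.001, 0, 0, 0, 0, -1],
  [0, -0.001, 0, 0, 0, 0, -1],
  [0, -0.001, 0, 0, 0, 0, -1],
], newtons=80)

```text
t: 3.35
eef_pos: [497.0, 287.3, 56.7]
eef_rot: [-0.0, 3.141, -0.0]
wrist_force: [-0.2, -0.7, 5.1]
opening: 21.2
```

Run:
```python
from h import *
o=get_obs();print(o["t"],o["eef_pos"],o["eef_rot"],o["wrist_force"],o["qvel"].max(),o["opening"],o["joint_pos"].round(2))
im=read_camera("wrist");save(im,"e_wrist.png",None,1.5)
```

```text
3.35 [497.02744358 287.31904226  56.65405267] [-1.01542115e-04  3.14118263e+00 -1.73426095e-06] [-0.17732758 -0.72102741  5.11020887] 0.0011442722099579217 21.21074045721463 [-0.4   0.64 -0.26  1.86  0.25  0.67  0.76]
```

View pics/e_wrist.png

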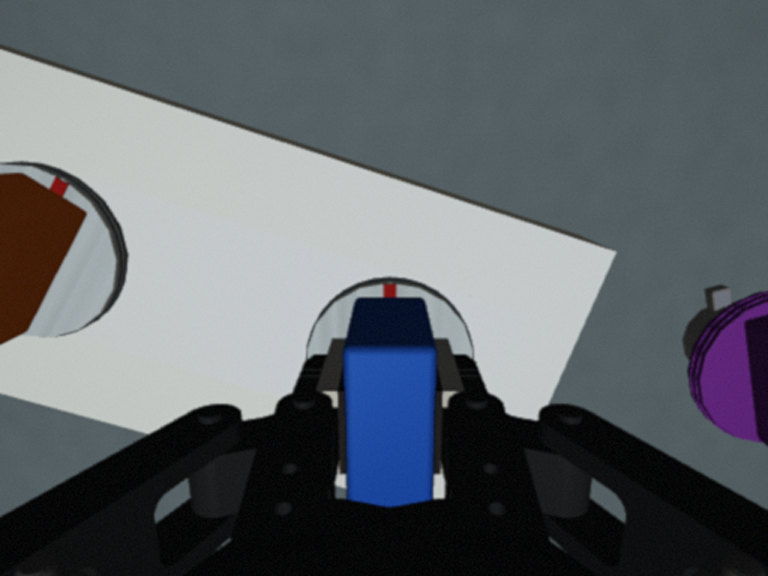

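>>> carry_out([
  [0, 0, -0.02, 0, 0, 0, -1],
  [0, 0, -0.055, 0, 0, 0, -1],
  [0, 0, -0.09, 0, 0, 0, -1],
  [0, -0.01, -0.12, 0, 0, 0, -1],
  [-0.004, -0.035, -0.135, 0, 0, 0.02, -1],
  [-0.008, -0.07, -0.14, 0, 0, 0.04, -1],
  [-0.012, -0.105, -0.14, 0, 0, 0.06, -1],
  [-0.016, -0.14, -0.14, 0, 0, 0.08, -1],
  [-0.02, -0.175, -0.14, 0, 0, 0.093, -1],
  [-0.024, -0.21, -0.14, 0, 0, 0.093, -1],
])

```text
t: 4.23
eef_pos: [520.4, 75.6, 195.9]
eef_rot: [-0.147, -3.137, 0.0]
wrist_force: [0.8, 0.4, -2.4]
opening: 21.1
```

Run:
```python
from h import *
o=get_obs();print(o["t"],o["eef_pos"],o["eef_rot"],o["wrist_force"],o["opening"])
print(totool(o,[547,-228,200],np.pi-.093))
```

```text
4.2333 [520.3986093   75.63529922 195.88012167] [-1.46660566e-01 -3.13728125e+00  4.28127721e-04] [ 0.79798535  0.36713995 -2.39536531] 21.086414609873653
(array([-0.05480839, -0.2998307 , -0.0040736 ]), array([-0.00031348, -0.00087159, -0.00042731]))
```

>>> carry_out([
  [-0.012, -0.035, 0, 0, 0, 0, -1],
  [-0.026, -0.07, 0, 0, 0, 0, -1],
  [-0.04, -0.105, 0, 0, 0, 0, -1],
  [-0.054, -0.14, 0, 0, 0, 0, -1],
  [-0.068, -0.175, 0, 0, 0, 0, -1],
  [-0.082, -0.21, 0, 0, 0, 0, -1],
  [-0.096, -0.245, 0, 0, 0, 0, -1],
  [-0.11, -0.275, 0, 0, 0, 0, -1],
  [-0.12, -0.294, 0, 0, 0, 0, -1],
  [-0.12, -0.294, 0, 0, 0, 0, -1],
])

```text
t: 5.07
eef_pos: [612.8, -233.5, 194.6]
eef_rot: [-0.157, -3.136, 0.005]
wrist_force: [-0.3, -1.9, -2.8]
opening: 21.0
```

Run:
```python
from h import *
read_camera("wrist");read_camera("wrist")
o=get_obs();print(o["t"],o["eef_pos"],o["eef_rot"],abs(o["qvel"]).max(),o["wrist_force"],o["opening"],o["joint_pos"].round(2))
im=read_camera("wrist");save(im,"f_wrist.png",None,1.5);save(im,"f_col.png",(190,30,330,140),5);save(im,"f_mod.png",(190,160,330,270),5)
cv2.imwrite("f_raw.png",im[:,:,::-1]); np.save("f_o.npy",np.r_[o["eef_pos"],o["eef_rot"]])
C=cam("wrist",o)
c=np.array([546.4,-228.6,37]);
for a in (0,np.pi/2,np.pi,-np.pi/2):print(proj(C,c+28*np.array([np.cos(a-.093),np.sin(a-.093),0])))
save(read_camera("top"),"f_top.png",(250,150,430,280),4)
```

```text
5.1667 [ 612.52863501 -227.22582528  194.94830718] [-1.48602450e-01 -3.13605491e+00 -1.37402912e-03] 0.030946687783474654 [ 0.08332824 -0.23100877 -3.06122986] 21.091766422133617 [ 0.45  0.59 -0.23  1.49  0.14  1.09  1.67]
[251.31994201 131.69776946]
[284.52470617  97.83060664]
[250.75607993  62.32957345]
[217.56418355  97.96242633]
```

View pics/f_wrist.png

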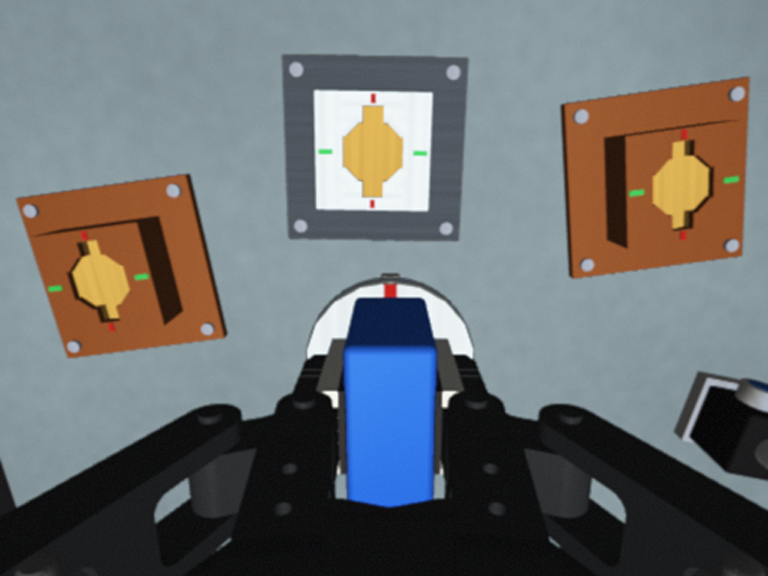

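View pics/f_col.png

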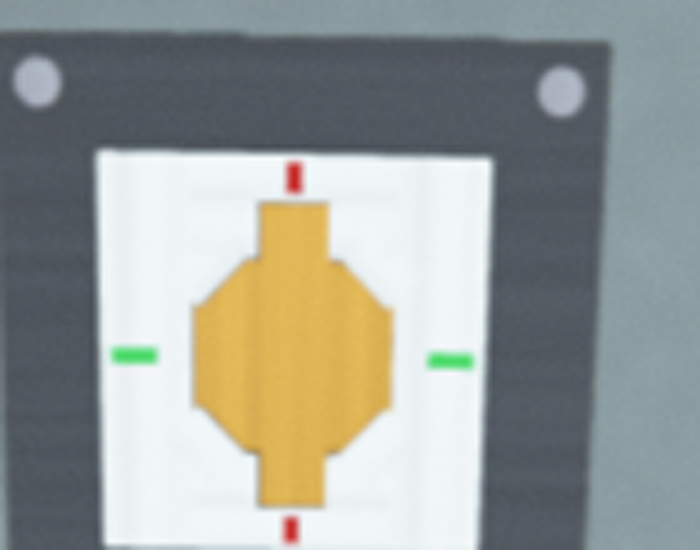

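View pics/f_mod.png

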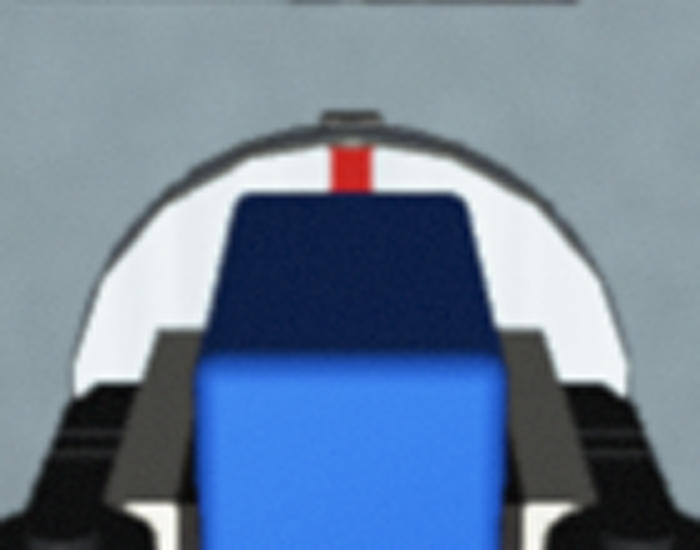

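```bash
cat > fit.py <<'E'
from h import *
from scipy.optimize import least_squares
c=get_calibration("wrist");K=c["camera_matrix"];W=np.linalg.inv(c["hand_eye"])
def pt(P): # tool coords->pixel
    p=K@(W[:3,:3]@P+W[:3,3]);return p[:2]/p[2]
def pxl(u,v,x0,y0,f=5): return np.array([u/f+x0-.4,v/f+y0-.4])
E
python3 - <<'E'
from fit import *
f=np.load("f_o.npy");Rt=R.from_rotvec(f[3:]).as_matrix();T=f[:3]
# module in tool: origin (mx,my,mz) ; module z = -tool z
def mod(p,P):
    x,y,z,a=p; X=P[0]*np.cos(a)-P[1]*np.sin(a);Y=P[0]*np.sin(a)+P[1]*np.cos(a)
    return np.array([x+X,y+Y,z-P[2]])
q=lambda u,v:pxl(u,v,190,160)
r2=[]
obs=[((27,0,34),q(351,146),(1,1)),((23,11,76),q(505,352),(1,1)),((23,-11,76),q(197,352),(1,1)),((23,11,34),q(468,195),(0,0)),
 ((22,3.5,7),q(381,115),(1,0)),((22,-3.5,7),q(321,115),(1,0)),((22,0,7),q(351,113),(0,0))]
def res(p):
    r=[]
    for P,o,w in obs: r+=list((pt(mod(p,np.array(P,float)))-o)*np.array(w))
    # disc side extremes
    th=np.linspace(0,2*np.pi,721);U=np.array([pt(mod(p,np.array([27*np.cos(t),27*np.sin(t),34]))) for t in th])
    r+=[U[:,0].min()-q(75,0)[0],U[:,0].max()-q(627,0)[0]]
    return np.array(r)
s=least_squares(res,[0,0,50,0]);print("module in tool",s.x.round(3),res(s.x).round(2))
pm=s.x
q=lambda u,v:pxl(u,v,190,30)
cobs=[((25,0),q(293,203),(0,1)),((-25,0),q(291,507),(0,1)),((0,-17),q(192,357),(1,0)),((0,17),q(392,358),(1,0)),
((28.5,0),q(294,178),(1,0)),((-28.5,0),q(291,530),(1,0)),((0,-26.5),q(134,355),(0,1)),((0,26.5),q(450,361),(0,1)),
((25,6),q(328,203),(1,1)),((25,-6),q(260,203),(1,1)),((-25,6),q(324,507),(1,1)),((-25,-6),q(259,507),(1,1))]
def colw(p,x,y):
    a=p[2];P=np.array([p[0]+x*np.cos(a)-y*np.sin(a),p[1]+x*np.sin(a)+y*np.cos(a),37.])
    return Rt.T@(P-T)
def rc(p):
    r=[]
    for (x,y),o,w in cobs: r+=list((pt(colw(p,-x,y))-o)*np.array(w))
    return np.array(r)
s=least_squares(rc,[546,-228,-.09]);print("collar world",s.x.round(3),rc(s.x).round(2))
M=T+Rt@np.array([pm[0],pm[1],pm[2]]);print("module world",M, "tool yaw",np.arctan2(Rt[1,0],Rt[0,0]))
cx,cy,ca=s.x
print("TCP target xy:", np.array([cx,cy])-(Rt@np.array([pm[0],pm[1],0]))[:2])
E
```

```text
module in tool [-3.317 -0.5   55.053 -0.   ] [-0.02 -0.32  0.32  0.11 -0.24  0.13 -0.   -0.    0.28  0.   -0.36  0.
 -0.    0.    0.37 -0.39]
collar world [ 5.48899e+02 -2.31339e+02 -1.12000e-01] [ 0.   -0.41  0.    0.4  -0.19 -0.    0.37  0.   -0.    0.    0.01 -0.
  0.    0.12  0.    0.06  0.48 -0.28 -0.56 -0.55  0.44  0.52 -0.55  0.28]
module world [ 615.67491043 -227.98344323  139.88870887] tool yaw 3.0468939789636975
TCP target xy: [ 545.64402499 -230.52755469]
```

```bash
cat > joint.py <<'E'
from fit import *
H0=np.array(c["hand_eye"])
def ptc(P,h):
    d=np.eye(4);d[:3,:3]=R.from_rotvec(h[3:]).as_matrix();d[:3,3]=h[:3]
    A=np.linalg.inv(H0@d); p=K@(A[:3,:3]@P+A[:3,3]);return p[:2]/p[2]
poses={'c':([496.05,289.134,200.265],[-2.63e-3,-3.14125,-7.1e-4]),'d':([496.897,289.238,56.969],[-1.788e-3,3.140887,1.022e-3]),'f':(None,None)}
fo=np.load("f_o.npy");poses['f']=(fo[:3],fo[3:])
P_={k:(np.array(v[0]),R.from_rotvec(v[1]).as_matrix()) for k,v in poses.items()}
def w2t(k,P): T,Rt=P_[k];return Rt.T@(P-T)
qc=lambda u,v:pxl(u,v,220,120);qd=lambda u,v:np.array([u/1.5-.2,v/1.5-.2]);qm=lambda u,v:pxl(u,v,190,160);qf=lambda u,v:pxl(u,v,190,30)
th=np.linspace(0,2*np.pi,361)
def place(p,L): x,y,z,a=p;return np.array([x+L[0]*np.cos(a)-L[1]*np.sin(a),y+L[0]*np.sin(a)+L[1]*np.cos(a),z+L[2]])
# lamp L frame: +x world
def res(v,full=False):
    h=v[:6];lamp=[v[6],v[7],6,v[8]];col=[v[9],v[10],0,v[11]];mt=v[12:16]
    r=[]
    A=lambda k,L,o,w=(1,1),p=lamp: r.extend((ptc(w2t(k,place(p,L)),h)-o)*np.array(w))
    for L,o in (((-23,11,76),qc(263,202)),((-23,-11,76),qc(125,202)),((23,11,76),qc(263,480)),((23,-11,76),qc(127,480))):A('c',L,o)
    for k,q,l,rr,t in (('c',qc,43,347,131),('d',qd,304,470,283)):
        U=np.array([ptc(w2t(k,place(lamp,(27*np.cos(a),27*np.sin(a),34))),h) for a in th])
        r+=[U[:,0].min()-q(l,0)[0],U[:,0].max()-q(rr,0)[0],U[:,1].min()-q(0,t)[1]]
    A('d',(-23,11,76),qd(430,348));A('d',(-23,-11,76),qd(340,348))
    for (x,y),o,w in [((25,0),qf(293,203),(0,1)),((-25,0),qf(291,507),(0,1)),((0,-17),qf(192,357),(1,0)),((0,17),qf(392,358),(1,0)),
      ((28.5,0),qf(294,178),(1,0)),((-28.5,0),qf(291,530),(1,0)),((0,-26.5),qf(134,355),(0,1)),((0,26.5),qf(450,361),(0,1)),
      ((25,6),qf(328,203),(1,1)),((25,-6),qf(260,203),(1,1)),((-25,6),qf(324,507),(1,1)),((-25,-6),qf(259,507),(1,1))]:
        A('f',(-x,y,37),o,w,col)
    def m(L):
        a=mt[3];return ptc(np.array([mt[0]+L[0]*np.cos(a)-L[1]*np.sin(a),mt[1]+L[0]*np.sin(a)+L[1]*np.cos(a),mt[2]-L[2]]),h)
    for L,o,w in [((23,11,76),qm(505,352),(1,1)),((23,-11,76),qm(197,352),(1,1)),((22,3.5,7),qm(381,115),(1,0)),((22,-3.5,7),qm(321,115),(1,0))]:
        r.extend((m(L)-o)*np.array(w))
    U=np.array([m((27*np.cos(a),27*np.sin(a),34)) for a in th])
    r+=[U[:,0].min()-qm(75,0)[0],U[:,0].max()-qm(627,0)[0],U[:,1].min()-qm(0,146)[1]]
    r=np.array(r)/0.5
    pri=np.r_[v[:3]/1.5,v[3:6]/0.007,(mt[2]-50.65)/0.7,(mt[0]+(v[6]-497.03))/0.7]
    return np.r_[r,pri]
if __name__=="__main__":
    s=least_squares(res,np.r_[np.zeros(6),497,288,0,548,-231,-.1,0,0,50.6,0])
    cov=np.sqrt(np.diag(np.linalg.inv(s.jac.T@s.jac)))
    for n,i in (("handeye",slice(0,6)),("lamp",slice(6,9)),("collar",slice(9,12)),("modtool",slice(12,16))):print(n,s.x[i].round(4),cov[i].round(4))
    print((s.fun/2).round(1),s.cost)
    v=s.x;T,Rt=P_['f']
    print("target TCP",v[9:11]-(Rt@np.r_[v[12:14],0])[:2],"toolyaw want",v[11]+np.pi-v[15])
E
python3 joint.py
```

```text
handeye [ 9.8000e-03  8.8880e-01 -3.3822e+00 -8.8000e-03 -6.0000e-04 -2.0000e-04] [1.5    1.4551 0.6072 0.0015 0.0022 0.0068]
lamp [5.016362e+02 2.875689e+02 3.500000e-03] [1.5413 1.5979 0.0089]
collar [ 5.514331e+02 -2.318837e+02 -1.124000e-01] [1.5703 1.5585 0.009 ]
modtool [-4.33780e+00 -5.86000e-01  5.10841e+01  2.00000e-04] [1.5354 1.5936 0.5348 0.0101]
[ 0.5 -0.5 -0.6 -0.4  0.2  0.3  0.   0.4  0.7 -0.5  0.6  0.3 -0.8  0.3
  1.2 -0.3 -1.  -0.1  0.  -0.1  0.   0.   0.1 -0.   0.1  0.  -0.   0.
  0.  -0.   0.   0.1 -0.   0.   0.4  0.1 -0.5 -0.2  0.4  0.1 -0.5 -0.1
  0.3  0.4 -0.3  0.4  0.3  0.  -0.3  0.   0.4 -0.4 -0.9  0.   0.3 -1.1
 -0.6 -0.  -0.   0.3  0.2] 20.377967626361915
target TCP [ 547.17019129 -230.89020285] toolyaw want 3.0290548753296163
```

Run:
```python
from h import *
o=get_obs();print(totool(o,[546.9,-230.8,100],3.034),o["eef_pos"])
```

```text
(array([ 0.06497635, -0.01204318,  0.09573682]), array([ 0.00140606, -0.00136234,  0.0162343 ])) [ 612.82046216 -224.88175885  195.66592455]
```

Run:
```python
from h import *
o=get_obs();print(o["t"],o["eef_pos"],o["eef_rot"],abs(o["qvel"]).max())
im=read_camera("wrist");save(im,"g_col.png",(190,30,330,140),5)
np.save("f_o.npy",np.r_[o["eef_pos"],o["eef_rot"]])
o=get_obs();print(o["t"],o["eef_pos"])
```

```text
5.2667 [ 612.82046216 -224.88175885  195.66592455] [-1.43396755e-01 -3.13703135e+00 -2.31952311e-03] 0.010976054617370275
5.3167 [ 612.93665719 -224.65237022  195.96867238]
```

View pics/g_col.png

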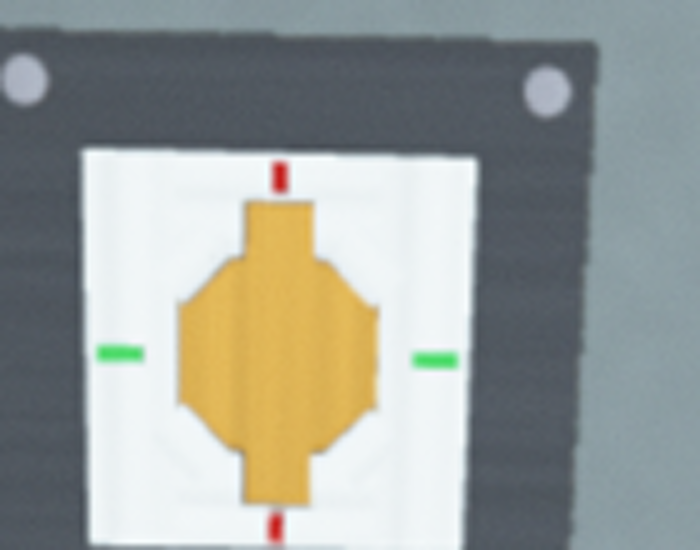

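```bash
sed -i 's/qf(293,203)/qf(280,202)/;s/qf(291,507)/qf(277,505)/;s/qf(192,357)/qf(178,357)/;s/qf(392,358)/qf(378,358)/;s/qf(294,178)/qf(280,178)/;s/qf(291,530)/qf(276,528)/;s/qf(134,355)/qf(121,353)/;s/qf(450,361)/qf(436,360)/;s/qf(328,203)/qf(314,202)/;s/qf(260,203)/qf(246,202)/;s/qf(324,507)/qf(310,505)/;s/qf(259,507)/qf(244,505)/' joint.py; python3 joint.py
```

```text
handeye [ 1.0400e-02  8.9260e-01 -3.3957e+00 -8.8000e-03 -6.0000e-04 -2.0000e-04] [1.5    1.4551 0.6074 0.0015 0.0022 0.0068]
lamp [5.016421e+02 2.875685e+02 3.500000e-03] [1.5413 1.5979 0.0089]
collar [ 5.514039e+02 -2.320660e+02 -1.131000e-01] [1.5714 1.5589 0.009 ]
modtool [-4.34160e+00 -5.86100e-01  5.10779e+01  2.00000e-04] [1.5354 1.5936 0.5349 0.0101]
[ 0.5 -0.5 -0.6 -0.4  0.2  0.3  0.   0.4  0.7 -0.5  0.6  0.3 -0.8  0.3
  1.2 -0.3 -1.  -0.1 -0.  -0.1 -0.   0.1  0.  -0.   0.   0.  -0.   0.
  0.1 -0.   0.   0.1 -0.   0.1  0.4  0.1 -0.5 -0.3  0.2  0.2 -0.3 -0.1
  0.3  0.4 -0.3  0.4  0.3  0.  -0.3  0.   0.4 -0.4 -0.9  0.   0.3 -1.1
 -0.6 -0.  -0.   0.3  0.2] 20.11470398408194
target TCP [ 547.13394699 -231.08624383] toolyaw want 3.0283649756532105
```

>>> carry_out([
  [0.016, -0.003, 0.01, 0.0, 0.0, 0.01, -1],
  [0.032, -0.006, 0.025, 0.0, 0.0, 0.02, -1],
  [0.048, -0.009, 0.04, 0.0, 0.0, 0.02, -1],
  [0.058, -0.011, 0.055, 0.0, 0.0, 0.02, -1],
  [0.065, -0.012, 0.07, 0.0, 0.0, 0.02, -1],
  [0.065, -0.012, 0.085, 0.0, 0.0, 0.02, -1],
  [0.065, -0.012, 0.092, 0.0, 0.0, 0.02, -1],
  [0.065, -0.012, 0.096, 0.0, 0.0, 0.02, -1],
  [0.065, -0.012, 0.096, 0.0, 0.0, 0.02, -1],
  [0.065, -0.012, 0.096, 0.0, 0.0, 0.02, -1],
])

```text
t: 6.15
eef_pos: [548.0, -231.9, 100.8]
eef_rot: [0.176, 3.136, -0.0]
wrist_force: [-0.0, -0.1, -1.5]
opening: 21.0
```

Run:
```python
from h import *
for i in range(4): im=read_camera("wrist")
save(im,"h_w.png",None,1.5)
im=read_camera("scene");save(im,"h_s.png",(140,200,260,300),6)
o=get_obs();print(o["t"],o["eef_pos"],o["eef_rot"],abs(o["qvel"]).max(),o["wrist_force"],o["joint_pos"].round(2))
print(totool(o,[547,-230.9,100],3.03))
```

```text
6.4 [ 547.73290366 -232.51208655  100.89687242] [ 1.77002900e-01  3.13556808e+00 -5.92610149e-04] 0.003925523035775819 [ 0.19234394  0.19870017 -2.11740144] [ 0.49  0.6  -0.21  1.76  0.17  0.79  1.66]
(array([0.00091062, 0.00151965, 0.00089543]), array([-0.00031922,  0.00105202, -0.0011877 ]))
```

View pics/h_s.png

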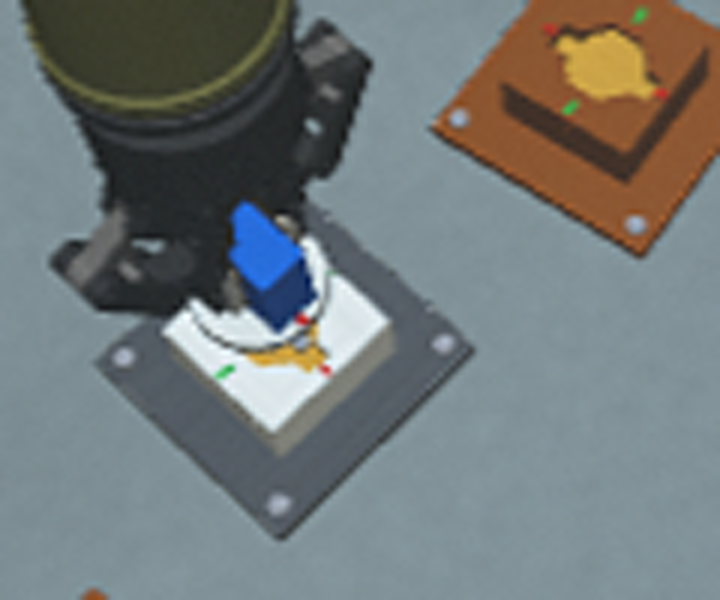

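View pics/h_w.png

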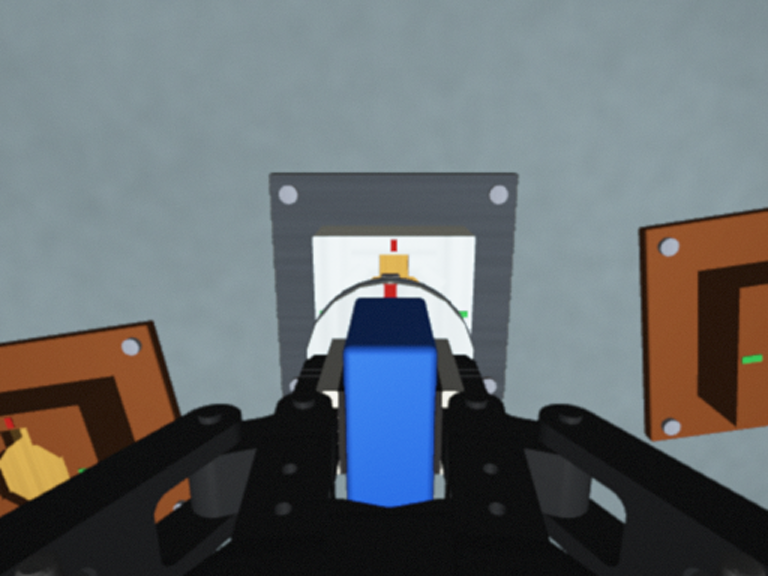

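>>> carry_out([
  [0.001, 0.0015, 0, 0, 0.001, -0.001, -1],
  [0.001, 0.0015, 0.0, 0, 0.001, -0.001, -1],
  [0.001, 0.0015, 0.003, 0, 0.001, -0.001, -1],
  [0.001, 0.0015, 0.006, 0, 0.001, -0.001, -1],
  [0.001, 0.0015, 0.009, 0, 0.001, -0.001, -1],
  [0.001, 0.0015, 0.011, 0, 0.001, -0.001, -1],
  [0.001, 0.0015, 0.013, 0, 0.001, -0.001, -1],
  [0.001, 0.0015, 0.015, 0, 0.001, -0.001, -1],
  [0.001, 0.0015, 0.017, 0, 0.001, -0.001, -1],
  [0.001, 0.0015, 0.018, 0, 0.001, -0.001, -1],
])

```text
t: 7.23
eef_pos: [546.4, -230.8, 81.9]
eef_rot: [-0.176, -3.135, -0.0]
wrist_force: [0.3, -0.4, -2.4]
opening: 20.9
```

Run:
```python
from h import *
im=read_camera("wrist");save(im,"i_w.png",(190,110,330,220),5)
im=read_camera("scene");save(im,"i_s.png",(150,210,230,290),8)
o=get_obs();print(o["t"],o["eef_pos"],o["eef_rot"],abs(o["qvel"]).max(),o["wrist_force"],o["ft_torque"])
print(totool(o,[547,-230.9,100],3.03))
```

```text
7.3333 [ 546.39785403 -230.76149205   82.03810261] [-1.75359550e-01 -3.13529603e+00 -2.82801857e-04] 0.006345810071392577 [-0.56204428  0.40886661 -3.30757145] [ 0.00093128 -0.0177612   0.01583645]
(array([-5.88610911e-04, -6.86676121e-05, -1.79627488e-02]), array([ 0.00010196, -0.00140431, -0.00015248]))
```

View pics/i_w.png

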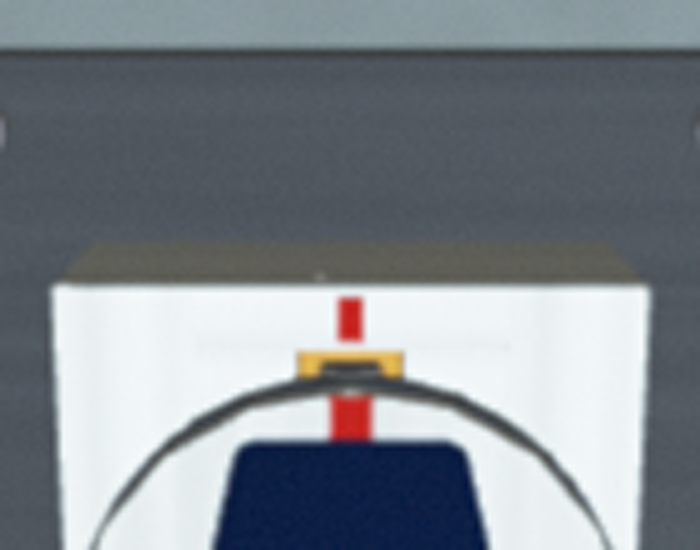

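View pics/i_s.png

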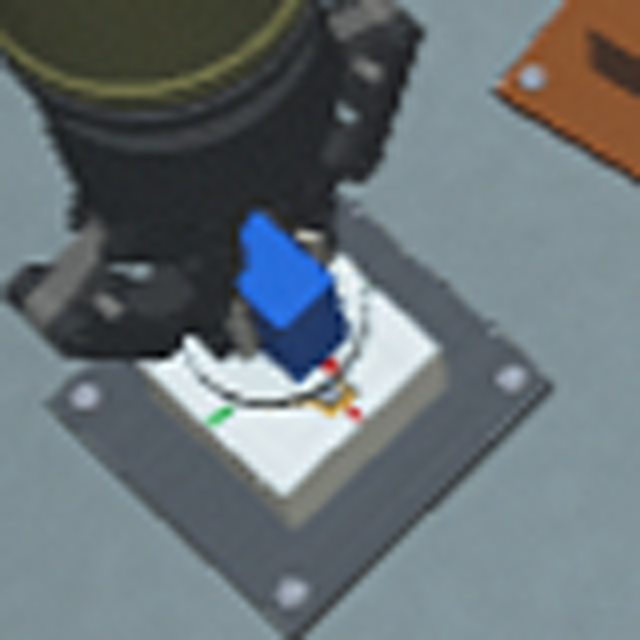

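>>> carry_out([
  [-0.0007, 0, 0, 0, 0, 0, -1],
  [-0.0007, 0, 0.002, 0, 0, 0, -1],
  [-0.0007, 0, 0.004, 0, 0, 0, -1],
  [-0.0007, 0, 0.006, 0, 0, 0, -1],
  [-0.0007, 0, 0.008, 0, 0, 0, -1],
  [-0.0007, 0, 0.009, 0, 0, 0, -1],
  [-0.0007, 0, 0.01, 0, 0, 0, -1],
  [-0.0007, 0, 0.011, 0, 0, 0, -1],
  [-0.0007, 0, 0.012, 0, 0, 0, -1],
  [-0.0007, 0, 0.012, 0, 0, 0, -1],
], newtons=100)

```text
t: 8.17
eef_pos: [547.4, -231.0, 70.8]
eef_rot: [-0.176, -3.136, 0.0]
wrist_force: [-1.5, 0.8, 7.6]
opening: 21.2
```

Run:
```python
from h import *
im=read_camera("wrist");save(im,"j_w.png",(190,110,330,220),5)
o=get_obs();print(o["t"],o["eef_pos"],o["eef_rot"],abs(o["qvel"]).max(),o["wrist_force"],o["ft_torque"])
```

```text
8.2167 [ 547.40675404 -230.9777873    70.89613624] [-1.75509988e-01 -3.13637151e+00  4.15121684e-04] 0.002967572119275655 [-2.3175205   0.0586328   7.18613088] [ 0.14489218  0.43790024 -0.00598337]
```

View pics/j_w.png

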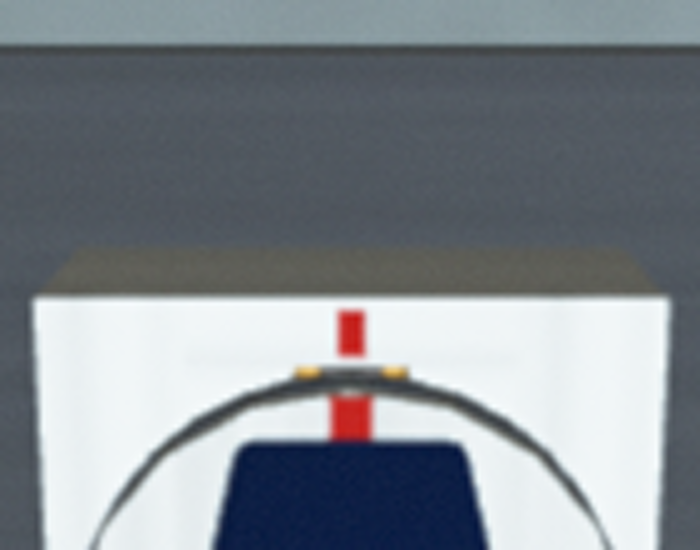

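>>> carry_out([
  [0.0004, 0, 0.001, 0, 0, 0, -1],
  [0.0004, 0, 0.002, 0, 0, 0, -1],
  [0.0004, 0, 0.003, 0, 0, 0, -1],
  [0.0004, 0, 0.0035, 0, 0, 0, -1],
  [0.0004, 0, 0.004, 0, 0, 0, -1],
  [0.0004, 0, 0.0045, 0, 0, 0, -1],
  [0.0004, 0, 0.005, 0, 0, 0, -1],
  [0.0004, 0, 0.005, 0, 0, 0, -1],
  [0.0004, 0, 0.005, 0, 0, 0, -1],
  [0.0004, 0, 0.005, 0, 0, 0, -1],
])

```text
t: 9.05
eef_pos: [547.5, -231.0, 67.5]
eef_rot: [0.176, 3.135, -0.001]
wrist_force: [-4.2, 2.0, 19.8]
opening: 21.2
```

Run:
```python
from h import *
o=get_obs();print(o["t"],o["eef_pos"],o["eef_rot"],abs(o["qvel"]).max(),o["wrist_force"],o["ft_torque"],o["opening"])
```

```text
9.05 [ 547.47882197 -230.98202774   67.52982597] [ 1.75505995e-01  3.13539062e+00 -1.46315662e-03] 0.002776340732777853 [-4.23637299  1.98704441 19.84730742] [0.47520453 1.18013774 0.00755676] 21.152341716288163
```

>>> carry_out([
  [0.0006, 0, 0.0005, 0, 0, 0.0, -1],
  [0.001, 0, 0.0005, 0, 0, 0.05, -1],
  [0.001, 0, 0.0005, 0, 0, 0.1, -1],
  [0.001, 0, 0.0005, 0, 0, 0.15, -1],
  [0.001, 0, 0.0005, 0, 0, 0.2, -1],
  [0.001, 0, 0.0005, 0, 0, 0.25, -1],
  [0.001, 0, 0.0005, 0, 0, 0.3, -1],
  [0.001, 0, 0.0005, 0, 0, 0.35, -1],
  [0.001, 0, 0.0005, 0, 0, 0.4, -1],
  [0.001, 0, 0.0005, 0, 0, 0.4, -1],
])

```text
t: 9.88
eef_pos: [547.5, -230.4, 67.5]
eef_rot: [0.798, 3.035, 0.0]
wrist_force: [-3.4, 2.7, 21.7]
opening: 20.9
```

```bash
cat > st.py <<'E'
from h import *
o=get_obs();Rt=R.from_rotvec(o["eef_rot"]).as_matrix()
print(o["t"],o["eef_pos"].round(2),"yaw",np.arctan2(Rt[1,0],Rt[0,0]).round(4),"tilt",Rt[:,2].round(4),"F",o["wrist_force"].round(2),"Ftool",(Rt.T@o["wrist_force"]).round(2),"M",o["ft_torque"].round(3),o["opening"].round(2),o["joint_pos"].round(2))
E
python3 st.py
```

```text
Traceback (most recent call last):
  File "st.py", line 3, in <module>
    print(o["t"],o["eef_pos"].round(2),"yaw",np.arctan2(Rt[1,0],Rt[0,0]).round(4),"tilt",Rt[:,2].round(4),"F",o["wrist_force"].round(2),"Ftool",(Rt.T@o["wrist_force"]).round(2),"M",o["ft_torque"].round(3),o["opening"].round(2),o["joint_pos"].round(2))
                                                                                                                                                                                                             ^^^^^^^^^^^^^^^^^^
AttributeError: 'float' object has no attribute 'round'
```

```bash
sed -i 's/o\["opening"\].round(2)/o["opening"]/' st.py; python3 st.py;  python3 - <<'E'
from h import *
im=read_camera("wrist");save(im,"k_w.png",None,1.5)
E
```

```text
9.8833 [ 547.5  -230.43   67.51] yaw 2.6275 tilt [ 3.2e-03 -8.0e-04 -1.0e+00] F [-3.38  2.73 21.69] Ftool [  4.21   0.73 -21.71] M [0.789 0.833 0.093] 20.900354293245886 [ 0.41  0.64 -0.08  1.8   0.07  0.7   1.34]
```

View pics/k_w.png

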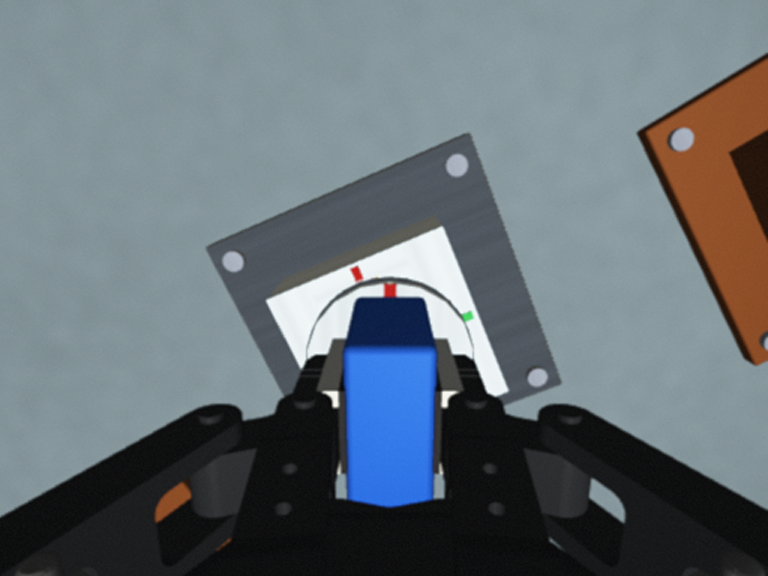

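>>> carry_out([
  [0, 0, 0, 0, 0, 0.08, -1],
  [0, 0, 0, 0, 0, 0.16, -1],
  [0, 0, 0, 0, 0, 0.24, -1],
  [0, 0, 0, 0, 0, 0.32, -1],
  [0, 0, 0, 0, 0, 0.4, -1],
  [0, 0, 0, 0, 0, 0.48, -1],
  [0, 0, 0, 0, 0, 0.54, -1],
  [0, 0, 0, 0, 0, 0.6, -1],
  [0, 0, 0, 0, 0, 0.65, -1],
  [0, 0, 0, 0, 0, 0.65, -1],
])

```text
t: 10.77
eef_pos: [548.3, -230.5, 67.5]
eef_rot: [1.724, 2.621, 0.003]
wrist_force: [-0.9, 3.8, 20.4]
opening: 20.9
```

```bash
python3 st.py;  python3 - <<'E'
from h import *
im=read_camera("wrist");save(im,"l_w.png",None,1.5)
E
```

```text
10.7667 [ 548.29 -230.51   67.52] yaw 1.9778 tilt [ 4.6e-03 -9.0e-04 -1.0e+00] F [-0.9   3.76 20.42] Ftool [  3.76   0.74 -20.43] M [0.839 0.303 0.103] 20.871562609566162 [ 0.29  0.64  0.11  1.8  -0.1   0.7   0.86]
```

View pics/l_w.png

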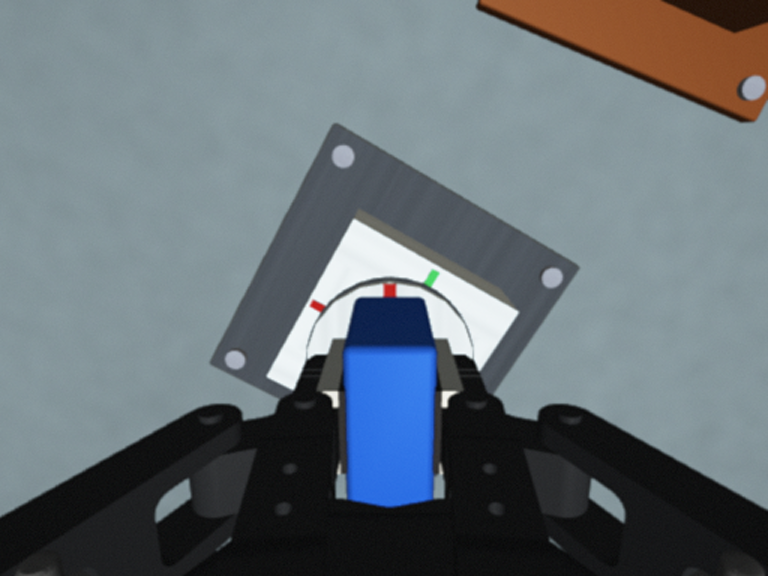

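>>> carry_out([
  [0, 0, 0, 0, 0, 0.07, -1],
  [0, 0, 0, 0, 0, 0.14, -1],
  [0, 0, 0, 0, 0, 0.21, -1],
  [0, 0, 0, 0, 0, 0.28, -1],
  [0, 0, 0, 0, 0, 0.35, -1],
  [0, 0, 0, 0, 0, 0.41, -1],
  [0, 0, 0, 0, 0, 0.46, -1],
  [0, 0, 0, 0, 0, 0.5, -1],
  [0, 0, 0, 0, 0, 0.53, -1],
  [0, 0, 0, 0, 0, 0.53, -1],
])

```text
t: 11.65
eef_pos: [548.7, -230.5, 67.6]
eef_rot: [2.349, 2.08, 0.005]
wrist_force: [0.4, 3.7, 19.2]
opening: 20.9
```

```bash
python3 st.py
```

```text
11.65 [ 548.69 -230.47   67.55] yaw 1.4495 tilt [ 5.3e-03 -8.0e-04 -1.0e+00] F [ 0.37  3.74 19.23] Ftool [ 3.760e+00  1.000e-02 -1.923e+01] M [0.923 0.019 0.178] 20.923624901853465 [ 0.2   0.66  0.26  1.8  -0.25  0.71  0.47]
```

>>> carry_out([
  [0, 0, 0.0002, 0, 0, 0.01, -1],
  [0, 0, 0.0004, 0, 0, 0.02, -1],
  [0, 0, 0.0005, 0, 0, 0.03, -1],
  [0, 0, 0.0005, 0, 0, 0.04, -1],
  [0, 0, 0.0005, 0, 0, 0.05, -1],
  [0, 0, 0.0005, 0, 0, 0.06, -1],
  [0, 0, 0.0005, 0, 0, 0.07, -1],
  [0, 0, 0.0005, 0, 0, 0.08, -1],
  [0, 0, 0.0005, 0, 0, 0.08, -1],
  [0, 0, 0.0005, 0, 0, 0.08, -1],
])

```text
t: 12.48
eef_pos: [548.9, -230.6, 67.5]
eef_rot: [2.428, 1.987, 0.006]
wrist_force: [-0.2, 3.5, 23.3]
opening: 20.7
```

```bash
python3 st.py;  python3 - <<'E'
from h import *
im=read_camera("wrist");save(im,"m_w.png",None,1.5)
E
```

```text
12.4833 [ 548.85 -230.57   67.51] yaw 1.3718 tilt [ 5.9e-03 -9.0e-04 -1.0e+00] F [-0.17  3.52 23.32] Ftool [  3.43  -0.72 -23.32] M [0.927 0.224 0.367] 20.698031408490383 [ 0.18  0.66  0.28  1.8  -0.27  0.71  0.41]
```

View pics/m_w.png

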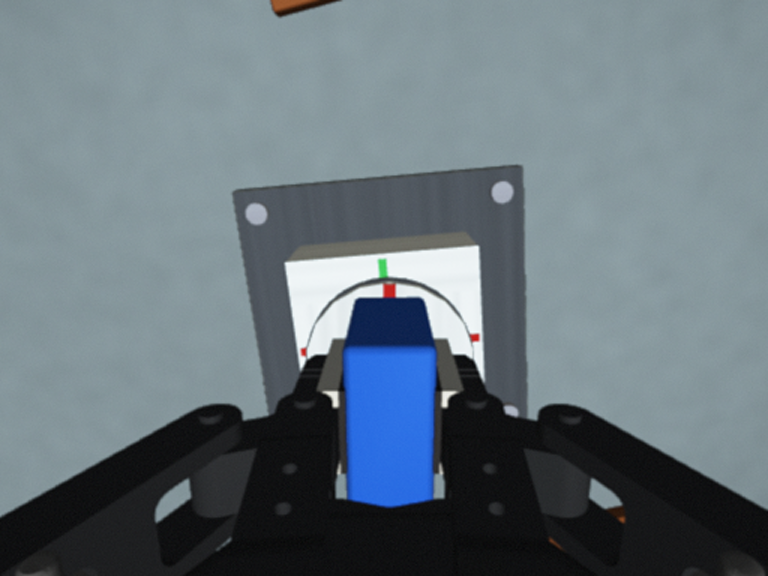

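>>> carry_out([
  [0, 0, 0, 0, 0, 0.02, -1],
  [0, 0, 0, 0, 0, 0.02, -1],
  [0, 0, 0, 0, 0, 0.02, -1],
  [0, 0, 0, 0, 0, 0.02, -1],
  [0, 0, 0, 0, 0, 0.02, -1],
  [0, 0, 0, 0, 0, 0.02, -1],
  [0, 0, 0, 0, 0, 0.02, -1],
  [0, 0, 0, 0, 0, 0.02, -1],
  [0, 0, 0, 0, 0, 0.02, -1],
  [0, 0, 0, 0, 0, 0.02, -1],
])

```text
t: 13.37
eef_pos: [548.9, -230.6, 67.5]
eef_rot: [2.447, 1.963, 0.006]
wrist_force: [0.9, 3.7, 22.9]
opening: 20.7
```

```bash
python3 st.py;  python3 - <<'E'
from h import *
save(read_camera("scene"),"n_s.png",None,1.5)
im=read_camera("wrist");save(im,"n_w.png",(190,130,340,250),5)
E
python3 st.py
```

```text
13.3667 [ 548.88 -230.55   67.48] yaw 1.3524 tilt [ 5.8e-03 -9.0e-04 -1.0e+00] F [ 0.9   3.69 22.91] Ftool [  3.8    0.22 -22.9 ] M [0.87  0.176 0.534] 20.67268519045177 [ 0.18  0.66  0.29  1.8  -0.27  0.71  0.4 ]
13.4667 [ 548.89 -230.55   67.49] yaw 1.3524 tilt [ 5.8e-03 -9.0e-04 -1.0e+00] F [-0.05  4.28 22.57] Ftool [  4.18  -0.84 -22.58] M [0.901 0.218 0.547] 20.887906678946834 [ 0.18  0.66  0.29  1.8  -0.27  0.71  0.4 ]
```

View pics/n_s.png

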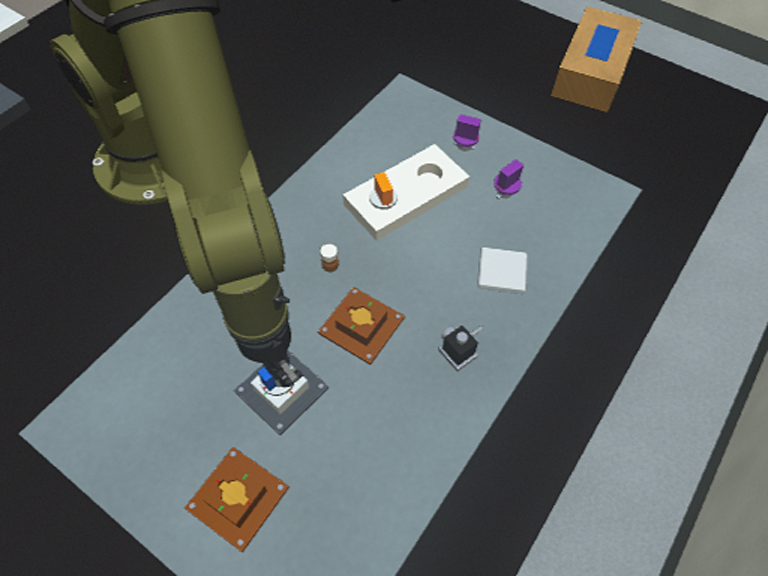

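View pics/n_w.png

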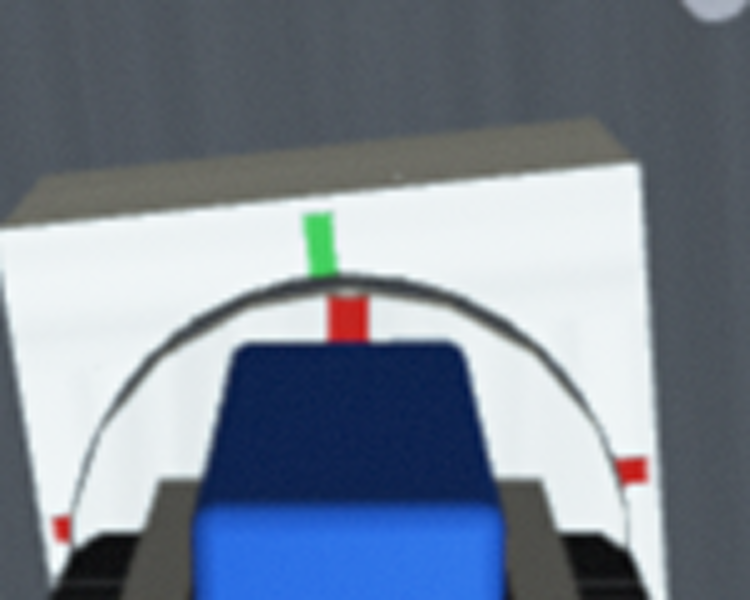

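```bash
python3 -c "
from workcell import *
print(close_job())"
```

```text
the job is handed in; nothing more can be done
None
```

The blue lamp module is in the aluminium check collar. It is still gripped, held fully down and fully twisted clockwise. I handed the job in at about 13.5 s; no verdict is reported.

- **Grasp and fit:** I lifted the blue module straight out of its well. The lugs went down through the slots with almost no contact force.
- **Pushed down first:** The tool stopped at z = 67.5 mm, which puts the barrel's underside at about 17 mm, the bottom stop. The upward force was about 20–23 N, well over the spring's 12.6 N.
- **Then twisted:** I turned it about 1.6 rad, after which the moment jumped from 0.18 to 0.54 N m with almost no further motion. In the last wrist picture the module's red mark sits just past the collar's green mark, within the rotor's play. The pose held steady over the last 0.1 s before hand-in.
- **Rest of the bench:** The last scene picture shows the orange module in its well. The purple modules, brown collars, positioner, vial and wafer case are where they were.

**Checks that disagreed:**
- The top and wrist cameras differed by 2–4 mm on absolute positions. I aimed using the offset between lamp and collar, on which they agreed.
- The module's exact offset along the jaws stayed uncertain by a few millimetres.
- A sideways force of about 4 N remained during the twist and never built up.

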